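Screw down the mould press with the tommy bar

TASK

Close the small press on the mould: turn its drilled collar clockwise (seen from above) with the tommy bar, moving the bar from hole to hole, until the foot bears firmly on the mould, clearly stiffer to turn than when it ran free but without forcing it. Then draw the bar out and lay it flat on the bench, clear of the press, leaving the other tools where they lie.

Things in the scene. Friction and masses are not known exactly. Their poses are not given: they have to be found in the camera images.
- press: grey two-pillar mould press fixed to the bench, 124 x 186 mm, 165 mm high. Origin: under its base on the screw's axis, z up, -x = open front. Pillars at y = +64 and -64 mm; their nuts (13.5 mm in radius, up to 146 mm high) let the bar sweep only some 65 degrees either side of straight front. Crosshead 50 mm deep, top 118 mm above the bench; the collar turns on it
- collar: bright steel threaded collar, 84 mm across, 30 mm high, held captive on the crosshead: it turns, its height stays, an 18 mm spindle runs down through it, 20 mm a turn clockwise seen from above. Origin: on the axis, at its underside, 120 mm above the bench; z up. Four radial holes lie along its own +x, +y, -x, -y. It stays where it is left. The foot touches after 65 to 150 degrees
- collar_centre (a point): point on the collar's axis at the height of its holes (135 mm above the bench); axes as the collar's. The round blind holes are 10 mm wide with a countersunk mouth, begin 42 mm from the axis and end 12 mm from it (30 mm deep)
- mould: aluminium mould, 56 x 76 x 26 mm, loose on the press's bed under the spindle's sprung foot (42 mm). Origin: centre of its underside. Bed height differs by a millimetre or two. Running free the collar takes 0.5 N m (4.5 N at 110 mm from the axis), less once held still; with the foot on the mould 0.023 N m more a degree: firm at a rise of about 0.25, too loose under 0.12, the mould bruised over 0.5
- tommy_bar: loose steel bar lying on the bench, 155 mm long, 0.12 kg: dark square shank 11 x 11 mm, 110 mm long, and a bright round nose 8 mm thick, 45 mm long, its last 7 mm tapering to 4 mm. Origin: centre of the shank's underside; x along the bar, nose tip at x = +100 mm (nose begins at +55), z up, bar axis at z = 5.5 mm; centre of mass at x = +10 mm
- nose_tip (a point): tip of the bar's nose, on its axis
- masking_tape: roll of tape, 96 mm across, 25 mm high, loose bystander to the left of the press
- pliers: small pliers, 121 mm long, lying between the robot and the bar, loose bystander
- ring_clamp: wooden ring clamp, 149 mm long, lying behind and to the right of the press, loose bystander
- ball_punch: short steel punch with a ball end, 73 mm long, lying to the right behind the press, loose bystander

How it is judged (in metres and radians):
On the way, in this order (a step that is already met when the one before it is completed fails the run):
1. the bar's nose is well inside a hole of the collar (distance between nose_tip and collar_centre below 0.033 m and z of nose_tip in the frame of collar_centre between -0.005 and 0.005 m), for 0.2 s.
2. the foot bears firmly on the mould (contact force between press and mould above 35 N), for 0.2 s.
At the end, for the whole second after the job is handed in: the press's foot presses on the mould with 35 to 160 N (the collar's torque 0.11 to 0.51 N m above running free), the bar lies flat and still on the bench, its middle at least 100 mm and its nose at least 80 mm from the press's axis (contact force between press and mould between 35 and 160 N and height (world z) of tommy_bar between -0.003 and 0.013 m and height (world z) of nose_tip below 0.012 m and horizontal distance between tommy_bar and press above 0.1 m and horizontal distance between nose_tip and press above 0.08 m and linear speed of tommy_bar below 0.02 m/s); the robot touches nothing.
It fails at once if the mould is bruised: the foot presses on it with more than 160 N (contact force between press and mould above 160 N).
It fails at once if the collar is turned or pushed with the fingers or the arm instead of the bar (more than 3 N) (contact force between any of the fingers, the arm and collar above 3 N).
It fails at once if a bystander is pushed more than 25 mm away (distance of any of masking_tape, pliers, ring_clamp, ball_punch from where it was at the start of the episode above 0.025 m).
It also fails if it takes over 72 s, if anything falls off the work surface, if the arm or the gripper's body presses on something with over 40 N, if the wrist force passes 120 N, or if a joint passes its speed limit or range.

ROBOT

A 6-joint arm with a two-finger parallel gripper is mounted at the origin on a cart in front of the work surface, level with it; the furniture and walls round the work are solid. World frame = base frame: x ahead of the robot, y to its left, z up, the work surface at z = 0. Lengths are in m, angles in degrees, forces in N, time in s.
With the tool pointing down it reaches from about 0.25 to 0.725 m from the base axis. Payload 9.7 kg.
Tool frame: the origin (TCP) lies on the centre line of the jaws, within the pads' length; the fingertips stand bot.nose_length ahead of it and the grasp point (between the pads) lies 11 mm behind it (bot.nose_length is the distance from the TCP to the fingertips, in m); z points along the fingers, y is the line along which they close (so a half turn about z gives the same grasp; the last joint's range is limited). The gripper opens to 85 mm and grips with 20 to 120 N. Pads are 22 mm wide; open, the fingers measure 114 mm over their backs; the gripper's body (76 mm by 85 mm) begins 54 mm behind the grasp point. The pads swing forward as they close: fully open they stand 13 mm farther back than shut.
Start: joints at [73.74, 4.979, 10.078, 95.1, 0, 90], TCP at [0.154, 0.528, 0.239] pointing down, gripper open.
Joint ranges: [-179.16, 179.16], [-48.56, 103.87], [-65.8, 70.77], [-126.05, 130.52], [-82.76, 87.17], [-180, 180]. Speed limits (degrees/s): [127.2, 127.2, 147.25, 180, 180, 180].

INTERFACE

Orientations are given as [roll, pitch, yaw] about the fixed x, y, z axes, in that order (R = Rz(yaw) Ry(pitch) Rx(roll)).
In Python, from workcell import bot gives the robot as it stands. The module is installed in compiled form; this text tells all that it offers.
- The arm moves only by the shell command python3 -m inch 'ROWS' [OPENING] [FORCE]. ROWS is JSON, a list of rows, each a list of 4 numbers: the shift along the world's x, y, z in cm, then the turn about the world's z in degrees. A call has exactly 8 rows; each row is the pose to reach, as a shift and turn from the pose commanded when the call began; what a row does not reach only later rows make up. A row lasts 1/8 s, in which the tool goes at most 62.5 mm and 10.7 degrees, less where a joint would pass 70% of its speed; a pose out of reach is approached as far as the arm can. A call with a gripper value outside its range is refused whole. OPENING is the finger opening in cm, from 0 to 8.54, set as the call begins (- or left out, the last holds). The fingers move at their own pace and stop on an object; FORCE is the grip in N (left out, the last holds). Time passes only in rows, so rows that repeat a pose let the fingers close, or fill a call up. It gives the time, the measured TCP pose, the force, the opening and the grip force at its end, in the units of the state.
- bot.get_obs(): the state, without advancing time (a new reading comes with each control period).
- bot.camera(name): name is "scene" or "top"; returns a dict with "img" (420x560x3 uint8, red, green, blue), "fovy" (degrees; the focal length in pixels is half the picture's height over the tangent of half this angle, whatever the lens; pixels are square), "cx", "cy" (the principal point, pixels), "dist" ([k1, k2, p1, p2, k3] as OpenCV has them; the pictures are not rectified), "R" (3x3) and "t" (3): a world point X has camera coordinates R X + t. Camera axes: x right, y down, z forward; pixel columns grow to the right and rows downward; lengths in m; the calibration is good to about 2 mm. A picture is of the moment at which its call begins. There is no depth.
- bot.job_done(): hands the job in; it is judged then, once.
Trained networks look in a picture, given as the dict that the camera call returned (one of the last four; its "shot" number tells which), for a name from the list of things; names that differ only in an ending like _2 or _b are one class to them, and where a whole thing is asked for, a point or a joint stands for the part that bears it (a point fixed in the world has none). Each returns a list of dicts, best first, with "score" (0 to 1); they miss things now and then, are a little off and sometimes report something else, mostly with a low value. They report only what shows in the picture. A call takes as long as a camera call.
- bot.find_in(thing, picture): "point" ([column, row] in pixels, amid what is visible of it).
- bot.landmark_of(thing, picture): "point" ([column, row] in pixels: a listed point, or the origin of a listed thing).
The state is a dict: "time": time; "q": joint angles; "qd": joint speeds; "joint_efforts": joint torques, N m; "ee_pos": TCP position; "tcp_rot": TCP orientation; "wrist_force": force on the tool from outside, world axes, zero at the start; "torque": the same for the moment, N m; "opening": finger opening in m; "grasp_force": force on a finger pad.
Only numpy, scipy, OpenCV 4.12 (cv2) and the standard library are available. Lean on these libraries where they do the work, as an engineer would, in place of code of your own. Each camera call takes 0.05 s, during which the arm holds its last target. There are 200 camera calls.

## Working session

There is one attempt and no reset: what is moved stays moved. The work goes in short steps, Python scripts to look and compute and a shell command to move; the robot and the scene stay as the last step left them, time stands still between calls to the robot, and variables do not carry over. Pictures are saved under pics/ and viewed, at most 10 in all, crops included, and the job is handed in when it is done.

```bash
mkdir -p pics
cat > h.py <<'E'
import numpy as np, cv2
from workcell import bot
def K(c):
    f=c["img"].shape[0]/2/np.tan(np.radians(c["fovy"])/2)
    return np.array([[f,0,c["cx"]],[0,f,c["cy"]],[0,0,1.]])
def ray(c,p,z):
    u=cv2.undistortPoints(np.array([[p]],float),K(c),np.array(c["dist"],float))[0,0]
    R=np.array(c["R"]);t=np.array(c["t"])
    o=-R.T@t; d=R.T@np.array([u[0],u[1],1.])
    return (o+d*(z-o[2])/d[2])
def proj(c,X):
    r,_=cv2.Rodrigues(np.array(c["R"],float))
    return cv2.projectPoints(np.array(X,float).reshape(-1,3),r,np.array(c["t"],float),K(c),np.array(c["dist"],float))[0][:,0]
def save(c,n): cv2.imwrite("pics/"+n,c["img"][:,:,::-1])
E
python3 - <<'E'
from h import *
np.set_printoptions(precision=4,suppress=True)
for n in("top","scene"):
    c=bot.camera(n);save(c,n+"0.png")
    print(n,c["fovy"],-np.array(c["R"]).T@c["t"])
    for th,z in(("press",0),("collar",.12),("collar_centre",.135),("tommy_bar",0),("nose_tip",.0055),("mould",.02),("pliers",0),("masking_tape",0),("ring_clamp",0),("ball_punch",0)):
        for d in bot.landmark_of(th,c)[:1]: print(th,np.round(d["point"],1),round(d["score"],2),ray(c,d["point"],z))
o=bot.get_obs();print(o["ee_pos"],o["tcp_rot"],bot.nose_length,o["wrist_force"],o["time"])
E
cd pics; python3 -c "
import cv2,numpy as np
cv2.imwrite('both.png',cv2.resize(np.vstack([cv2.imread('top0.png')]),None,fx=1.4,fy=1.4))"
```

```text
top 43.17653454785157 [0.3547 0.2365 1.1571]
press [283.1 191.7] 0.96 [0.5884 0.2312 0.    ]
collar [279.3 179.7] 0.74 [0.5887 0.2391 0.12  ]
collar_centre [286.1 178.6] 0.62 [0.5874 0.2257 0.135 ]
tommy_bar [365.2 244.6] 0.94 [0.469  0.0528 0.    ]
mould [282.6 191.1] 0.42 [0.5857 0.2324 0.02  ]
pliers [329.7 290.1] 0.58 [0.3713 0.1327 0.    ]
masking_tape [183.8 218.2] 0.94 [0.5307 0.4508 0.    ]
ring_clamp [310.8 131. ] 0.92 [0.7282 0.1671 0.    ]
ball_punch [347.3 155.2] 0.68 [0.6709 0.0861 0.    ]
scene 54.838045400468445 [ 0.2074 -0.3391  0.7564]
press [291.3 238.3] 0.57 [0.5924 0.2374 0.    ]
collar [291.1 204. ] 0.84 [0.589  0.2369 0.12  ]
collar_centre [293.6 199.1] 0.8 [0.5938 0.2343 0.135 ]
tommy_bar [292.8 311.8] 0.53 [ 0.4793  0.0543 -0.    ]
nose_tip [311.4 279.2] 0.73 [0.5604 0.1021 0.0055]
mould [290.8 228.9] 0.96 [0.5984 0.2499 0.02  ]
pliers [231.5 304.6] 0.88 [0.3743 0.1396 0.    ]
masking_tape [233.8 194.2] 0.8 [0.5446 0.4652 0.    ]
ring_clamp [349.8 231.6] 0.96 [0.7335 0.178  0.    ]
ball_punch [354.8 265.9] 0.68 [0.6732 0.0829 0.    ]
[0.154  0.528  0.2393] [179.9964  -0.0012 163.7382] 0.008 [-0.555  -0.1048  0.3304] 1.1
```

View pics/both.png

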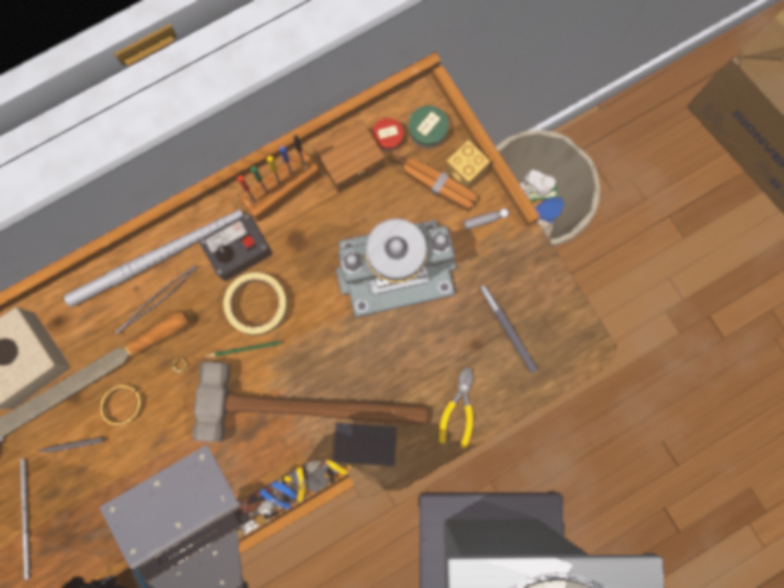

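View pics/scene0.png

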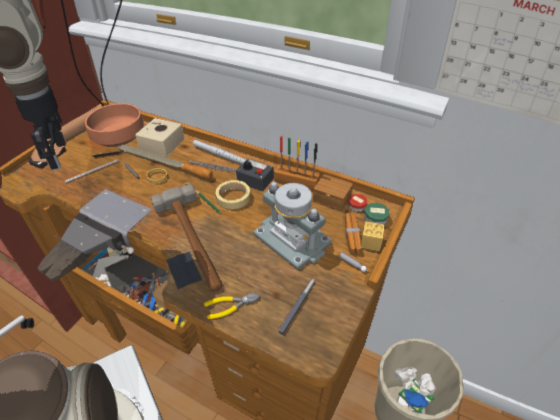

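```bash
cat > m.py <<'E'
from h import *
from scipy.optimize import minimize
np.set_printoptions(precision=4,suppress=True)
def samp(im,P): return cv2.remap(im,P[:,0].astype(np.float32).reshape(-1,1),P[:,1].astype(np.float32).reshape(-1,1),cv2.INTER_LINEAR)[:,0].astype(float)
def fitcircle(c,x0,r=.042,z=.15):
    g=cv2.GaussianBlur(c["img"],(0,0),.7).mean(2).astype(np.float32)
    a=np.linspace(0,2*np.pi,180,endpoint=False)
    ci=lambda x,r:np.c_[x[0]+r*np.cos(a),x[1]+r*np.sin(a),np.full(180,z)]
    f=lambda x:-np.mean(np.minimum(abs(samp(g,proj(c,ci(x,r-.002)))-samp(g,proj(c,ci(x,r+.002)))),60))
    best=min((f((x0[0]+i*.001,x0[1]+j*.001)),i,j) for i in range(-10,11) for j in range(-10,11))
    s=minimize(f,[x0[0]+best[1]*.001,x0[1]+best[2]*.001],method="Nelder-Mead",options=dict(initial_simplex=None,xatol=1e-5))
    return s.x,s.fun
E
python3 - <<'E'
from m import *
cs={n:bot.camera(n) for n in("top","scene")}
cen=[]
for n,c in cs.items():
    x,f=fitcircle(c,(.589,.2345));print(n,x,f);cen.append(x)
    print("collar",n,fitcircle(c,x,z=.15,r=.042))
for i,(n,c) in enumerate(cs.items()):
    x=cen[i];a=np.radians(np.linspace(120,360,481));zs=np.linspace(.156,.112,89)
    A,Z=np.meshgrid(a,zs)
    P=proj(c,np.c_[(x[0]+.042*np.cos(A)).ravel(),(x[1]+.042*np.sin(A)).ravel(),Z.ravel()])
    u=cv2.remap(c["img"],P[:,0].reshape(A.shape).astype(np.float32),P[:,1].reshape(A.shape).astype(np.float32),cv2.INTER_LINEAR)
    cs[n]["u"]=u
U=cv2.resize(np.vstack([cs["top"]["u"],cs["scene"]["u"]]),(720,240))
c=cs["scene"]["img"];t=cs["top"]["img"]
A=cv2.resize(c[175:275,250:340],(400,330)) 
B=cv2.resize(c[270:340,270:330],(0,0),fx=5,fy=5)
T=cv2.resize(t[150:230,235:330],(0,0),fx=4,fy=4);D=cv2.resize(t[195:275,335:395],(0,0),fx=4.,fy=4.)
H=np.zeros((600,800,3),np.uint8)
def put(im,y,x): 
    h=min(im.shape[0],600-y);w=min(im.shape[1],800-x);H[y:y+h,x:x+w]=im[:h,:w]
put(A,0,0);put(T,0,410);put(U,340,0)
cv2.imwrite("pics/m1.png",H[:,:,::-1])
H2=np.zeros((360,560,3),np.uint8);H=H2
H2[:350,:300]=B;H2[:320,310:550]=D
cv2.imwrite("pics/m2.png",H2[:,:,::-1])
E
```

```text
top [0.5881 0.2327] -43.24545538160536
collar top (array([0.5881, 0.2327]), np.float64(-43.255874167548285))
scene [0.5926 0.2343] -47.49714580112033
collar scene (array([0.5926, 0.2343]), np.float64(-47.49781133863661))
```

View pics/m1.png

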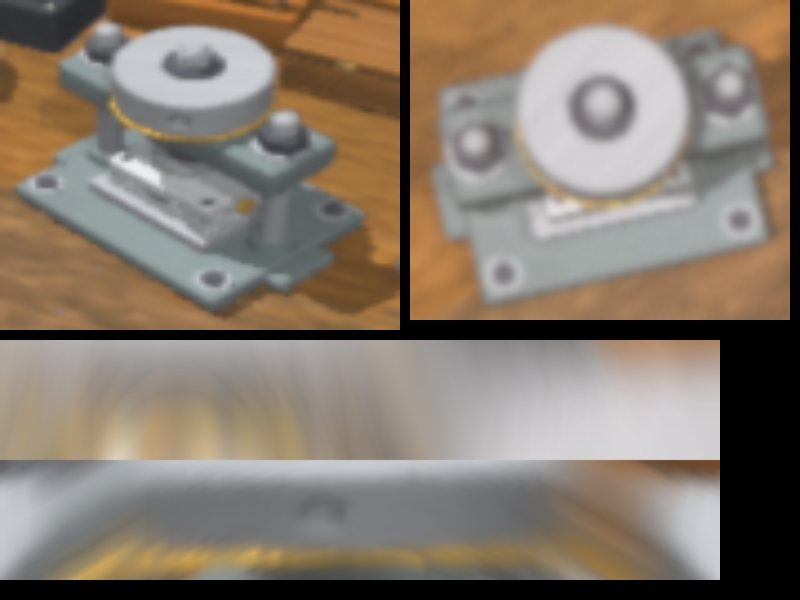

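View pics/m2.png

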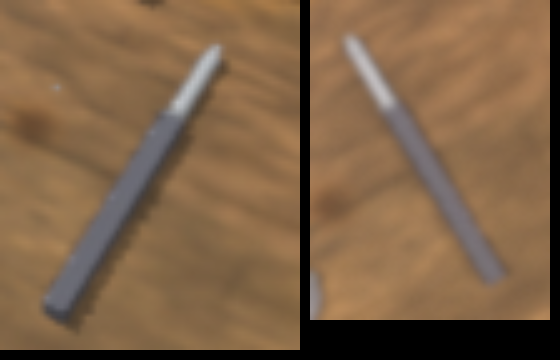

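The scene crop shows one collar hole on the front right, about 227° from the axis. The bar's tip is near (313,279) in scene and (345,204) in top, with its butt at (281,331) and (380,264).

Run:
```python
from m import *
cs={n:bot.camera(n) for n in("top","scene")}
for n,p in(("top",[(345,204.5,.0055),(355,221.2,.0075),(380.5,264.5,.011)]),("scene",[(313.4,279.4,.0055),(305,292.4,.0075),(281.2,330.6,.011)])):
    X=np.array([ray(cs[n],q[:2],q[2]) for q in p]);print(n,X[:,:2].ravel());d=X[0]-X[2]
    print("len",np.hypot(*d[:2]),"yaw",np.degrees(np.arctan2(d[1],d[0])),"grip",X[0,:2]-.09*d[:2]/np.hypot(*d[:2]))
    nuts=[]
    for th in("pliers","ring_clamp","ball_punch"):
        r=bot.find_in(th,cs[n]);print(th,[ray(cs[n],q["point"],.01) for q in r[:1]])
```

```text
top [0.5574 0.0951 0.5197 0.0745 0.4247 0.0231]
len 0.15100955403320093 yaw 28.492772258650312 grip [0.4783 0.0522]
pliers [array([0.475 , 0.0563, 0.01  ])]
ring_clamp [array([0.7289, 0.16  , 0.01  ])]
ball_punch [array([0.661 , 0.0891, 0.01  ])]
scene [0.564  0.0992 0.5267 0.0783 0.4307 0.0231]
len 0.15347548273984998 yaw 29.710715621262658 grip [0.4858 0.0546]
pliers []
ring_clamp [array([0.7347, 0.1587, 0.01  ])]
ball_punch [array([0.488 , 0.0571, 0.01  ])]
```

```bash
python3 -m inch '[[4,-6,0,-10],[8,-12,0,-20],[12,-18,0,-30],[16,-23,0,-40],[20,-29,0,-50],[24,-35,0,-60],[28,-41,0,-70],[32.8,-47.5,0,-80]]' 5 80; python3 -m inch '[[0,0,-2,-10],[0,0,-6,-20],[0,0,-9,-30],[0,0,-12,-40],[0,0,-14,-50],[0,0,-16,-54.7],[0,0,-16,-54.7],[0,0,-16,-54.7]]'
python3 - <<'E'
from m import *
o=bot.get_obs();print(o["ee_pos"],o["tcp_rot"],o["opening"],o["time"])
c=bot.camera("scene");t=bot.camera("top")
A=cv2.resize(c["img"][220:350,230:350],(360,390));B=cv2.resize(t["img"][180:290,320:410],(360,440))
H=np.zeros((440,720,3),np.uint8);H[:390,:360]=A;H[:,360:]=B
cv2.imwrite("pics/g.png",H[:,:,::-1])
E
```

```text
time: 2.6
ee_pos: [0.4381, 0.1141, 0.2396]
tcp_rot: [179.9, -0.0, 83.4]
wrist_force: [1.2, 0.8, -0.5]
opening: 0.05
grasp_force: 0.0
time: 3.6
ee_pos: [0.4375, 0.1162, 0.0801]
tcp_rot: [180.0, -0.0, 29.2]
wrist_force: [0.8, -0.7, 0.4]
opening: 0.0502
grasp_force: 0.0
[0.4375 0.1162 0.0801] [179.989   -0.0452  29.1512] 0.05015591121300352 3.6
```

View pics/g.png

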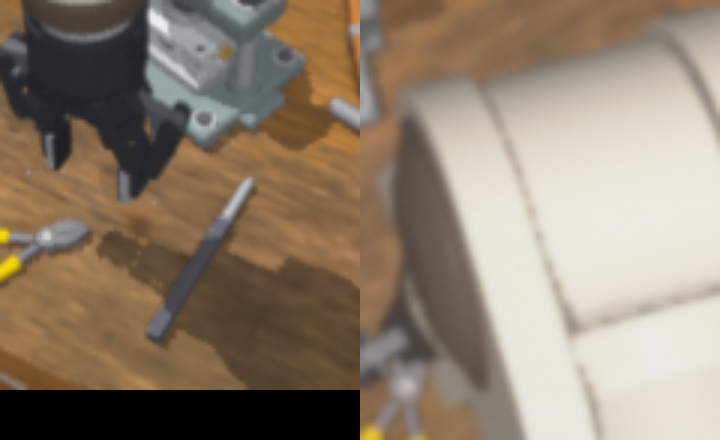

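```bash
python3 -m inch '[[2.2,-3.1,0,0],[4.4,-6.3,0,0],[4.4,-6.3,0,0],[4.4,-6.3,-2,0],[4.4,-6.3,-4,0],[4.4,-6.3,-6,0],[4.4,-6.3,-7.0,0],[4.4,-6.3,-7.0,0]]' 5 80
python3 -m inch '[[0,0,0,0],[0,0,0,0],[0,0,0,0],[0,0,0,0],[0,0,0,0],[0,0,0,0],[0,0,0,0],[0,0,0,0]]' 0 80
```

```text
time: 4.7
ee_pos: [0.4809, 0.0533, 0.0092]
tcp_rot: [-180.0, 0.0, 29.1]
wrist_force: [-0.1, -0.1, 0.4]
opening: 0.0503
grasp_force: 0.0
time: 5.7
ee_pos: [0.4818, 0.0531, 0.0103]
tcp_rot: [180.0, -0.1, 29.0]
wrist_force: [-2.2, 0.2, 6.2]
opening: 0.0081
grasp_force: 79.4
```

```bash
python3 -m inch '[[0,0,1,0],[0,0,3,0],[0,0,6,0],[0,0,9,0],[0,0,12,0],[0,0,14,0],[0,0,14,0],[0,0,14,0]]'
python3 - <<'E'
from m import *
c=bot.camera("scene")
for th in("nose_tip","tommy_bar"):print(th,bot.landmark_of(th,c)[:1])
cv2.imwrite("pics/g2.png",cv2.resize(c["img"][170:320,230:380],(600,600))[:,:,::-1])
E
```

```text
time: 6.7
ee_pos: [0.481, 0.053, 0.1485]
tcp_rot: [-180.0, 0.0, 29.0]
wrist_force: [1.1, -0.8, -0.9]
opening: 0.0079
grasp_force: 78.6
nose_tip []
tommy_bar [{'point': [293.9, 272.1], 'score': 0.59}]
```

View pics/g2.png

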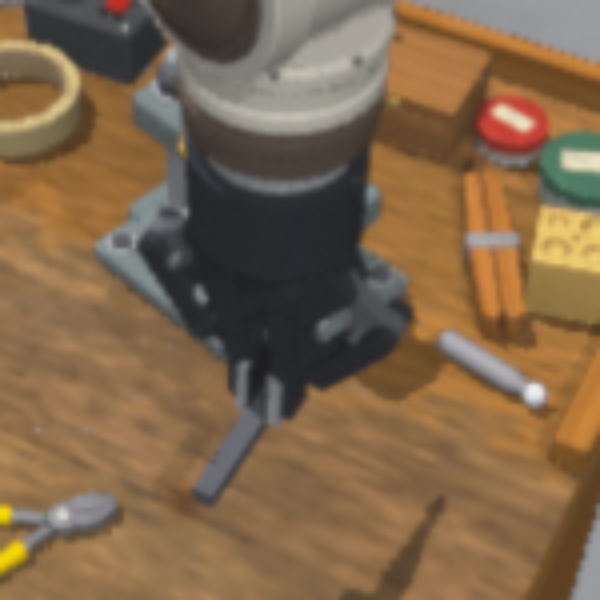

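Run:
```python
from m import *
c=bot.camera("scene");o=bot.get_obs();p=o["ee_pos"];a=np.radians(29);u=np.array([np.cos(a),np.sin(a)])
for z in(.144,.149,.1505,.155):
    X=ray(c,(230/1+205/4,170+497/4-0.5),z);d=X[:2]-p[:2];print(z,X,"along",d@u,"lat",d@[-u[1],u[0]])
print(proj(c,[p,p+np.r_[-.065*u,.0]]), o["opening"],o["torque"],o["wrist_force"])
c2=bot.camera("top");print(bot.landmark_of("nose_tip",c2)[:2],bot.landmark_of("tommy_bar",c2)[:2],[proj(c2,p+np.r_[s*u,-.004]) for s in(.09,-.065)])
```

```text
0.144 [0.4302 0.0224 0.144 ] along -0.05914925003392058 lat -0.002298845203050532
0.149 [0.4284 0.0194 0.149 ] along -0.062171088273761235 lat -0.003998428044202626
0.1505 [0.4279 0.0185 0.1505] along -0.06307763974571337 lat -0.004508302896548359
0.155 [0.4262 0.0159 0.155 ] along -0.0657972941615699 lat -0.006037927453585314
[[295.5347 269.3035]
 [278.5393 294.1742]] 0.00802826899351069 [ 0.0214 -0.007   0.0359] [-0.1253 -0.4233 -1.157 ]
[{'point': [353.6, 187.5], 'score': 0.52}, {'point': [311.9, 131.3], 'score': 0.17}] [{'point': [376.3, 238.2], 'score': 0.77}] [array([[352.5723, 190.9597]]), array([[394.1957, 260.44  ]])]
```

```bash
python3 -m inch '[[0,1,0,4],[0,2.5,0,8],[0,4.5,0,14],[0.5,6,-0.5,18],[1,7.4,-0.9,18],[1,7.4,-0.9,18],[1,7.4,-0.9,18],[1,7.4,-0.9,18]]'
python3 - <<'E'
from m import *
c=bot.camera("scene");o=bot.get_obs();print(o["ee_pos"],o["tcp_rot"])
p=o["ee_pos"];a=np.radians(o["tcp_rot"][2]);u=np.array([np.cos(a),np.sin(a)])
print(proj(c,[p+np.r_[s*u,-.0048] for s in(.045,.09,.108)]))
t=bot.camera("top");print(proj(t,[p+np.r_[s*u,-.0048] for s in(.045,.09,.108)]))
H=np.zeros((600,800,3),np.uint8)
H[:,:400]=cv2.resize(c["img"][180:255,260:310],(400,600));H[:,400:]=cv2.resize(t["img"][150:225,280:330],(400,600))
cv2.imwrite("pics/g3.png",H[:,:,::-1])
E
```

```text
time: 8.05
ee_pos: [0.4913, 0.1267, 0.1405]
tcp_rot: [180.0, -0.0, 47.0]
wrist_force: [-0.6, -0.7, -0.3]
opening: 0.0084
grasp_force: 78.6
[0.4913 0.1266 0.1405] [179.9882  -0.0093  46.9836]
[[284.2411 230.9412]
 [288.2069 216.3344]
 [289.714  210.7799]]
[[320.3436 211.0175]
 [303.2316 195.7006]
 [296.4335 189.6161]]
```

View pics/g3.png

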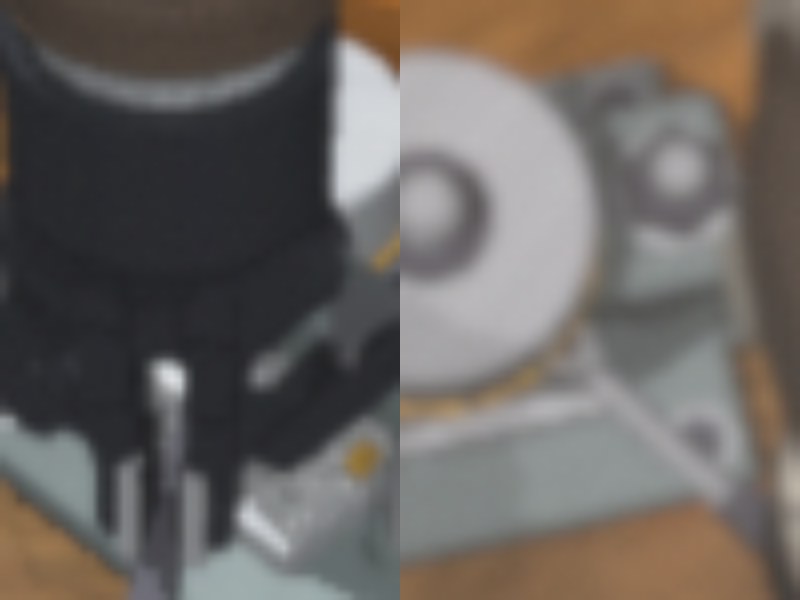

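Run:
```python
from m import *
t=bot.camera("top");o=bot.get_obs();p=o["ee_pos"][:2]
x,f=fitcircle(t,(.588,.2327));print("centre",x,f)
for P in [(585,350),(590,360),(655,417),(700,460),(720,480),(735,500)]:
    q=ray(t,((P[0]-400)/8+280-.44,P[1]/8+150-.44),.1357)[:2];a=np.radians(47);u=np.array([np.cos(a),np.sin(a)])
    n=np.array([-u[1],u[0]]);print(P,q,"rel centre: rad",(q-x)@u,"lat",(q-x)@n," rel tcp",(q-p)@u,(q-p)@n)
```

```text
centre [0.588  0.2328] -34.666770723130966
(585, 350) [0.5574 0.1934] rel centre: rad -0.04959176135234656 lat -0.004457999151920574  rel tcp 0.0938736548291709 -0.0029191354065472228
(590, 360) [0.5549 0.1923] rel centre: rad -0.05217036585011278 lat -0.0034337881097398805  rel tcp 0.09129505033140467 -0.0018949243643665223
(655, 417) [0.5406 0.1766] rel centre: rad -0.07340659747570005 lat -0.0036413352701630403  rel tcp 0.07005881870581741 -0.0021024715247896786
(700, 460) [0.5299 0.1658] rel centre: rad -0.08863703607206369 lat -0.00313217665152149  rel tcp 0.054828380109453775 -0.0015933129061481387
(720, 480) [0.5249 0.161 ] rel centre: rad -0.09553602774660795 lat -0.0027427570753425085  rel tcp 0.0479293884349095 -0.0012038933299691537
(735, 500) [0.5199 0.1575] rel centre: rad -0.10152606726560018 lat -0.0015307272354340637  rel tcp 0.041939348915917274 8.136509939291048e-06
```

```bash
python3 -m inch '[[-0.24,0.22,-0.05,0],[-0.24,0.22,-0.05,0],[-0.04,0.44,-0.05,0],[0.16,0.66,-0.05,0],[0.36,0.88,-0.05,0],[0.6,1.12,-0.05,0],[0.9,1.45,-0.05,0],[0.9,1.45,-0.05,0]]'
```

```text
time: 9.2
ee_pos: [0.5007, 0.1417, 0.1397]
tcp_rot: [180.0, -0.0, 47.0]
wrist_force: [1.3, -0.5, -0.7]
opening: 0.0082
grasp_force: 78.6
```

```bash
python3 -m inch '[[0.14,0.15,0,0],[0.27,0.29,0,0],[0.41,0.44,0,0],[0.55,0.59,0,0],[0.68,0.73,0,0],[0.82,0.88,0,0],[0.82,0.88,0,0],[0.82,0.88,0,0]]'
```

```text
time: 10.2
ee_pos: [0.509, 0.1503, 0.1399]
tcp_rot: [179.9, -0.0, 47.0]
wrist_force: [3.8, -5.0, -1.6]
opening: 0.0085
grasp_force: 78.8
```

```bash
python3 -m inch '[[0.06,-0.05,0,0],[0.2,0.1,0,0],[0.33,0.24,0,0],[0.47,0.39,0,0],[0.6,0.53,0,0],[0.6,0.53,0,0],[0.6,0.53,0,0],[0.6,0.53,0,0]]'
python3 - <<'E'
from m import *
t=bot.camera("top");o=bot.get_obs();print(o["torque"])
x,f=fitcircle(t,(.588,.2327));print("centre",x,f)
print(bot.landmark_of("nose_tip",t)[:1])
E
```

```text
time: 11.2
ee_pos: [0.5147, 0.1558, 0.1399]
tcp_rot: [180.0, -0.0, 47.0]
wrist_force: [4.5, -1.9, -1.1]
opening: 0.0083
grasp_force: 78.7
[-0.5382 -0.801  -0.3087]
centre [0.5881 0.2331] -27.977054384019638
[{'point': [287.6, 182.3], 'score': 0.39}]
```

```bash
cat > tab.py <<'E'
import sys,numpy as np
R=float(sys.argv[1]);t0=float(sys.argv[2])
for t in map(float,sys.argv[3:]):
    a,b=np.radians([t0,t]);print(t,[round(float(v),2) for v in (100*R*(np.cos(a)-np.cos(b)),100*R*(np.sin(a)-np.sin(b)),0,t-t0)])
E
cat > tq.py <<'E'
from m import *
c=np.array([.588,.2345])
o=bot.get_obs();d=np.array(o["ee_pos"][:2])-c;F=np.array(o["wrist_force"]);u=-d/np.hypot(*d)
print("t",o["time"],"R",np.hypot(*d),"ang",np.degrees(np.arctan2(u[1],u[0])),"yaw",o["tcp_rot"][2],"axial",F[:2]@u,"lat",F[0]*-u[1]+F[1]*u[0],"Mz",o["torque"][2],"Maxis",o["torque"][2]+d[0]*F[1]-d[1]*F[0])
E
python3 tq.py; python3 tab.py .1075 47 44 40 35 30 25 20 16 13; echo; python3 tab.py .1075 13 11 8 5 2 -1 -4 -6 -8
```

```text
t 11.3 R 0.10755726263167407 ang 47.015665193363034 yaw 47.04218780259137 axial 1.183963672331389 lat -5.162348808680232 Mz -0.3508706450884464 Maxis 0.204377461523083
44.0 [-0.4, 0.39, 0.0, -3.0]
40.0 [-0.9, 0.95, 0.0, -7.0]
35.0 [-1.47, 1.7, 0.0, -12.0]
30.0 [-1.98, 2.49, 0.0, -17.0]
25.0 [-2.41, 3.32, 0.0, -22.0]
20.0 [-2.77, 4.19, 0.0, -27.0]
16.0 [-3.0, 4.9, 0.0, -31.0]
13.0 [-3.14, 5.44, 0.0, -34.0]

11.0 [-0.08, 0.37, 0.0, -2.0]
8.0 [-0.17, 0.92, 0.0, -5.0]
5.0 [-0.23, 1.48, 0.0, -8.0]
2.0 [-0.27, 2.04, 0.0, -11.0]
-1.0 [-0.27, 2.61, 0.0, -14.0]
-4.0 [-0.25, 3.17, 0.0, -17.0]
-6.0 [-0.22, 3.54, 0.0, -19.0]
-8.0 [-0.17, 3.91, 0.0, -21.0]
```

```bash
python3 -m inch '[[-0.4,0.39,0,-3],[-0.9,0.95,0,-7],[-1.47,1.7,0,-12],[-1.98,2.49,0,-17],[-2.41,3.32,0,-22],[-2.77,4.19,0,-27],[-3.0,4.9,0,-31],[-3.14,5.44,0,-34]]'; python3 tq.py
```

```text
time: 12.3
ee_pos: [0.497, 0.1699, 0.1408]
tcp_rot: [-177.0, -0.2, 17.6]
wrist_force: [-5.6, 37.7, -0.5]
opening: 0.0082
grasp_force: 137.7
t 12.3 R 0.11158816236833013 ang 35.381720314316276 yaw 17.61053365568377 axial 17.23869198364615 lat 34.01697669381295 Mz 3.0259041389010495 Maxis -0.769987779687852
```

```bash
python3 - <<'E'
from m import *
t=bot.camera("top");c=bot.camera("scene");o=bot.get_obs();print({k:np.round(o[k],3) for k in("q","qd","joint_efforts","wrist_force","torque","ee_pos","tcp_rot")})
H=np.zeros((480,800,3),np.uint8)
H[:,:400]=cv2.resize(c["img"][150:270,235:335],(400,480));H[:,400:]=cv2.resize(t["img"][140:260,240:340],(400,480))
cv2.imwrite("pics/g4.png",H[:,:,::-1])
E
python3 tq.py
```

```text
{'q': array([ 17.26 ,   0.565,  -5.456,  83.906,   2.81 , 179.718]), 'qd': array([ 0.598, -0.015,  0.194, -1.008, -2.448,  0.401]), 'joint_efforts': array([-15.781, -47.905,  43.46 ,   3.855,  -6.419,   2.21 ]), 'wrist_force': array([ 2.698, 24.455, -0.503]), 'torque': array([ 5.204, -0.345,  2.152]), 'ee_pos': array([0.497, 0.169, 0.141]), 'tcp_rot': array([-177.19 ,   -0.087,   17.541])}
t 12.4 R 0.11257116027412163 ang 35.8549308060601 yaw 17.541450141857318 axial 16.510624877207764 lat 18.240723175281538 Mz 2.152026992313277 Maxis 0.0986476202327739
```

View pics/g4.png

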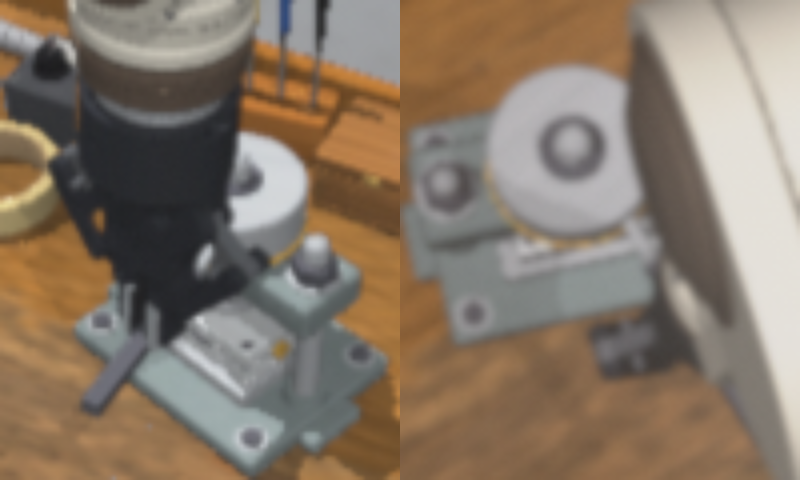

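Joint 6 ran into its limit at 180° (q6 = 180 + q1 − yaw), so the arm jammed partway through the turn. I need to grip with the tool turned by a half turn. First I'll work out where the bar is.

```bash
python3 - <<'E'
from m import *
c=bot.camera("scene");o=bot.get_obs();p=np.array(o["ee_pos"])
b=ray(c,(235+92/4,150+400/4),.1415)[:2];print("butt",b,"tcp",p)
d=p[:2]-b;print(np.hypot(*d),np.degrees(np.arctan2(d[1],d[0])))
for th in("tommy_bar","nose_tip"):print(th,bot.landmark_of(th,c)[:1])
a=np.radians(17.5);print(proj(c,[p+[0,0,-.005],p+np.r_[-.065*np.cos(a),-.065*np.sin(a),-.004]]))
E
python3 tq.py
```

```text
butt [0.4465 0.1377] tcp [0.497  0.1684 0.1407]
0.05914613488306213 31.289443428852824
tommy_bar [{'point': [291.1, 203.4], 'score': 0.68}]
nose_tip []
[[271.9477 232.855 ]
 [250.4377 250.2311]]
t 12.55 R 0.11288627342459832 ang 35.87062886968465 yaw 17.561179516876223 axial 10.857027341865807 lat 21.141087825519467 Mz 2.237808301176118 Maxis -0.14873031958891894
```

```bash
python3 -m inch '[[0,0,0,3],[0,0,0,6],[0,0,0,9],[0,0,0,12],[0,0,0,15],[0,0,0,17],[0,0,0,17],[0,0,0,17]]'; python3 tq.py
```

```text
time: 13.55
ee_pos: [0.4989, 0.1629, 0.1401]
tcp_rot: [-178.0, -0.1, 34.1]
wrist_force: [10.6, -4.9, -2.7]
opening: 0.008
grasp_force: 80.3
t 13.55 R 0.11432165332777186 ang 38.773359463765374 yaw 34.0610814844478 axial 5.203211137435243 lat -10.42665554416556 Mz -0.7799999356597103 Maxis 0.4119925648284754
```

```bash
python3 -m inch '[[0.1,-0.2,0,3],[-0.3,-0.6,0,3],[-0.8,-1,0,3],[-1.3,-1.4,0,3],[-2.1,-2,0,3],[-2.9,-2.6,0,3],[-3.7,-3.2,0,3],[-3.7,-3.2,0,3]]'
python3 - <<'E'
from m import *
t=bot.camera("top");c=bot.camera("scene");o=bot.get_obs();print({k:np.round(o[k],3) for k in("q","wrist_force","torque","ee_pos","tcp_rot")})
p=o["ee_pos"];a=np.radians(o["tcp_rot"][2]);u=np.array([np.cos(a),np.sin(a)])
print(proj(c,[p+np.r_[s*u,-.0048] for s in(-.065,.09)]),proj(t,[p+np.r_[s*u,-.0048] for s in(-.065,.09)]))
H=np.zeros((480,800,3),np.uint8)
H[:,:400]=cv2.resize(c["img"][170:290,225:325],(400,480));H[:,400:]=cv2.resize(t["img"][150:270,260:360],(400,480))
cv2.imwrite("pics/g5.png",H[:,:,::-1])
E
```

```text
time: 14.55
ee_pos: [0.4599, 0.1311, 0.14]
tcp_rot: [-177.9, 0.1, 37.1]
wrist_force: [0.5, 0.6, -0.6]
opening: 0.0083
grasp_force: 79.8
{'q': array([ 14.828,  -4.765, -10.686,  84.909,   1.91 , 157.676]), 'wrist_force': array([ 0.453, -0.783, -0.717]), 'torque': array([-0.067, -0.073,  0.048]), 'ee_pos': array([0.46 , 0.131, 0.14 ]), 'tcp_rot': array([-177.918,    0.043,   37.139])}
[[252.4929 275.378 ]
 [281.8467 221.8229]] [[356.6712 269.13  ]
 [306.787  206.0125]]
```

View pics/g5.png

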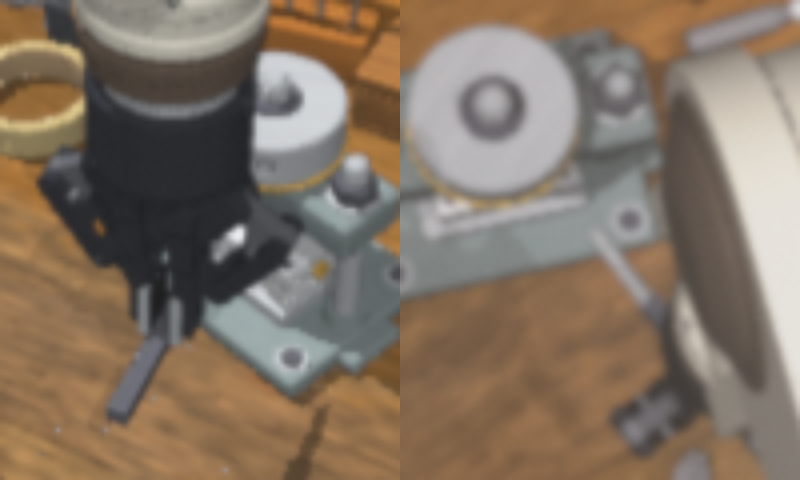

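```bash
python3 -m inch '[[0.8,-2.6,-1,-3],[1.5,-5.2,-2.5,-6],[2.2,-7.8,-5,-8],[2.2,-7.8,-8,-8],[2.2,-7.8,-11,-8],[2.2,-7.8,-12.3,-8],[2.2,-7.8,-12.8,-8],[2.2,-7.8,-12.8,-8]]'
python3 -m inch '[[0,0,0,0],[0,0,0,0],[0,0,0,0],[0,0,2,0],[0,0,5,0],[0,0,6,10],[0,0,6,20],[0,0,6,30]]' 4 80
python3 -m inch '[[0,0,0,10.5],[0,0,0,21],[0,0,0,31.5],[0,0,0,42],[0,0,0,52.5],[0,0,0,63],[0,0,0,73.5],[0,0,0,84]]'
```

```text
time: 15.65
ee_pos: [0.4828, 0.0536, 0.0124]
tcp_rot: [-177.9, 0.0, 29.2]
wrist_force: [0.3, 0.8, -0.5]
opening: 0.0083
grasp_force: 79.7
time: 16.65
ee_pos: [0.4826, 0.0534, 0.0722]
tcp_rot: [-177.9, 0.0, 59.5]
wrist_force: [1.0, 0.5, -0.7]
opening: 0.0402
grasp_force: 0.0
time: 17.65
ee_pos: [0.4824, 0.0534, 0.072]
tcp_rot: [-177.9, 0.1, 143.5]
wrist_force: [-0.8, 0.2, -0.3]
opening: 0.0401
grasp_force: 0.0
```

```bash
python3 -m inch '[[0,0,0,10.5],[0,0,0,21],[0,0,0,31.5],[0,0,0,42],[0,0,0,52.5],[0,0,0,63],[0,0,0,66],[0,0,0,66]]'
python3 - <<'E'
from m import *
t=bot.camera("top");c=bot.camera("scene");o=bot.get_obs();print({k:np.round(o[k],3) for k in("q","wrist_force","ee_pos","tcp_rot")})
for th in("nose_tip","tommy_bar"):
  for k in(c,t):
    for d in bot.landmark_of(th,k)[:1]: print(th,d,ray(k,d["point"],.0055 if th[0]=="n" else 0))
x,f=fitcircle(c,(.5926,.2343));print(x,f)
a=np.radians(np.linspace(170,300,261));zs=np.linspace(.156,.116,81);A,Z=np.meshgrid(a,zs)
P=proj(c,np.c_[(.5926+.042*np.cos(A)).ravel(),(.2343+.042*np.sin(A)).ravel(),Z.ravel()])
u=cv2.remap(c["img"],P[:,0].reshape(A.shape).astype(np.float32),P[:,1].reshape(A.shape).astype(np.float32),cv2.INTER_LINEAR)
H=np.zeros((600,780,3),np.uint8);H[:240]=cv2.resize(u,(780,240))
H[245:595,:400]=cv2.resize(c["img"][250:340,240:340],(400,350))
H[245:595,405:755]=cv2.resize(c["img"][180:230,260:310],(350,350))
cv2.imwrite("pics/g6.png",H[:,:,::-1])
E
```

```text
time: 18.65
ee_pos: [0.4824, 0.0534, 0.072]
tcp_rot: [-177.9, 0.1, -150.9]
wrist_force: [0.1, 0.2, 0.2]
opening: 0.0399
grasp_force: 0.0
{'q': array([  7.411,  -4.628, -18.097,  75.681,  -1.915, -21.665]), 'wrist_force': array([ 0.369, -0.542, -0.382]), 'ee_pos': array([0.482, 0.053, 0.072]), 'tcp_rot': array([-177.907,    0.083, -150.937])}
nose_tip {'point': [343.0, 204.4], 'score': 0.77} [0.5576 0.0995 0.0055]
tommy_bar {'point': [294.2, 315.4], 'score': 0.69} [ 0.477   0.0451 -0.    ]
tommy_bar {'point': [365.2, 246.5], 'score': 0.58} [0.4648 0.0529 0.    ]
[0.6066 0.2162] -8.604705047607421
```

View pics/g6.png

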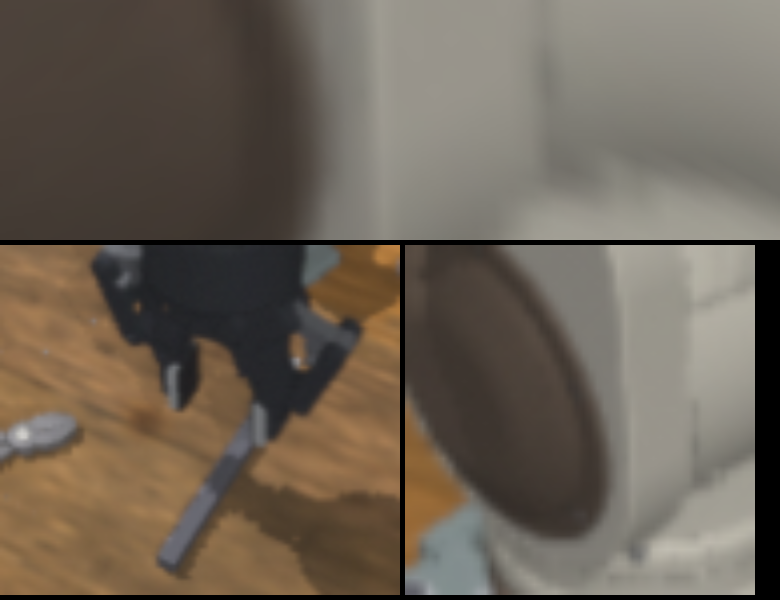

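The bar lies where it was first picked up, with its butt at scene (282,331). The tool is now turned by a half turn, so I'll regrip.

```bash
python3 -m inch '[[0,0,-2,0],[0,0,-4,0],[0,0,-5.5,0],[0,0,-6.1,0],[0,0,-6.1,0],[0,0,-6.1,0],[0,0,-6.1,0],[0,0,-6.1,0]]' 4 80
python3 -m inch '[[0,0,0,0],[0,0,0,0],[0,0,0,0],[0,0,0,0],[0,0,0,0],[0,0,2,0],[0,0,6,0],[0,0,6,0]]' 0 80
python3 - <<'E'
from m import *
c=bot.camera("top")
for th in("nose_tip","tommy_bar"):print(th,bot.landmark_of(th,c)[:1])
o=bot.get_obs();p=o["ee_pos"];a=np.radians(o["tcp_rot"][2]+180);u=np.array([np.cos(a),np.sin(a)])
print(o["wrist_force"],proj(c,[p+np.r_[s*u,-.0048] for s in(-.01,.09)]))
E
```

```text
time: 19.95
ee_pos: [0.4826, 0.0534, 0.0111]
tcp_rot: [-177.9, 0.1, -150.9]
wrist_force: [0.2, -0.4, 0.2]
opening: 0.0402
grasp_force: 0.0
time: 20.95
ee_pos: [0.484, 0.0536, 0.0733]
tcp_rot: [-177.8, 0.3, -150.9]
wrist_force: [0.3, -0.1, -1.6]
opening: 0.0081
grasp_force: 78.4
nose_tip [{'point': [348.2, 195.5], 'score': 0.45}]
tommy_bar [{'point': [282.7, 190.6], 'score': 0.55}]
[ 0.4392  0.2631 -1.7584] [[372.0894 239.437 ]
 [347.3133 198.1039]]
```

Run:
```python
from m import *
c=bot.camera("scene")
for a in range(207,232,4):
    r=np.radians(a);print(a,proj(c,[.5926+.042*np.cos(r),.2343+.042*np.sin(r),.135])[0])
im=cv2.imread("pics/g5.png");o=cv2.imread("pics/scene0.png").mean(2)
g=cv2.resize(im[:,:400],(100,120),interpolation=cv2.INTER_AREA).mean(2)
print("orig");print(o[203:217,284:302].astype(int));print("g5 cols286-302 rows 203-216");print(g[33:47,61:77].astype(int))
```

```text
207 [283.6945 210.0499]
211 [284.8442 210.4958]
215 [286.0382 210.8865]
219 [287.2703 211.2196]
223 [288.534  211.4932]
227 [289.8226 211.7057]
231 [291.1292 211.856 ]
orig
[[199 198 200 200 201 201 201 201 202 203 202 202 203 203 204 204 205 205]
 [197 199 200 201 200 201 202 201 202 202 202 203 203 204 205 204 203 202]
 [180 189 194 199 200 202 203 203 203 203 203 203 203 203 202 200 193 189]
 [142 156 165 181 189 192 195 195 197 199 199 198 197 192 186 179 163 157]
 [118 125 131 144 152 159 162 169 171 173 173 172 168 160 154 144 134 131]
 [115 116 118 121 125 128 132 138 139 140 139 139 136 132 129 127 125 123]
 [115 116 117 118 114 109 113 118 122 124 125 124 124 125 123 123 122 121]
 [116 116 116 113 102 104 107 107 107 119 124 125 124 124 123 123 121 121]
 [116 116 118 115 108 118 120 112 101 121 124 125 124 124 123 123 123 121]
 [117 118 119 122 124 128 127 117 109 124 125 124 124 124 123 123 123 122]
 [119 119 120 123 128 134 135 131 125 125 124 126 125 124 123 122 122 121]
 [125 122 120 121 123 128 131 130 127 125 125 126 124 124 124 123 123 121]
 [133 148 122 121 117 120 1
[... 390 characters left out ...]
 201 199 196 191 184 170 163]
 [ 42  70 120 157 169 174 176 178 178 177 173 166 161 152 143 138]
 [ 41  66 107 132 139 143 146 147 147 146 143 139 136 132 130 128]
 [ 41  66 102 118 121 123 125 128 130 131 131 129 129 128 126 125]
 [ 43  70 105 109 113 114 114 116 124 128 129 129 128 127 126 124]
 [ 44  73 109 113 121 121 113 110 124 129 129 129 128 127 127 126]
 [ 43  71 109 125 132 130 121 117 128 130 129 128 128 127 127 126]
 [ 40  62 101 129 139 138 134 129 130 130 130 129 128 127 126 126]
 [ 38  51  85 121 133 134 133 132 130 130 130 128 127 126 126 126]
 [ 38  45  68 102 121 127 128 128 128 129 128 125 123 123 123 122]
 [ 44  47  57  84 112 120 118 118 121 122 124 124 124 126 125 116]]
```

```bash
python3 -m inch '[[0,0,2.5,4],[0,1,5,8],[0,3,6.8,12],[0.3,5,6.8,16],[0.9,7.2,6.8,19.4],[0.9,7.2,6.8,19.4],[0.9,7.2,6.8,19.4],[0.9,7.2,6.8,19.4]]'
python3 - <<'E'
from m import *
t=bot.camera("top");o=bot.get_obs();p=np.array(o["ee_pos"]);print(p,o["tcp_rot"])
x,f=fitcircle(t,(.588,.2327));print("centre",x,f)
a=np.radians(o["tcp_rot"][2]+180);u=np.array([np.cos(a),np.sin(a)]);n=np.array([-u[1],u[0]])
g=cv2.GaussianBlur(t["img"],(0,0),.5).astype(np.float32).mean(2)
L=np.arange(-.014,.0145,.001)
for s in np.arange(.05,.1,.005):
    P=np.array([np.r_[p[:2]+s*u+l*n,.135] for l in L]);print(round(s,3),samp(g,proj(t,P)).astype(int))
print((x-p[:2])@u,(x-p[:2])@n,bot.landmark_of("nose_tip",t)[:1])
E
```

```text
time: 22.15
ee_pos: [0.4911, 0.1248, 0.1385]
tcp_rot: [-177.9, 0.0, -131.5]
wrist_force: [-0.2, -0.4, -1.4]
opening: 0.0084
grasp_force: 78.4
[0.4912 0.1248 0.1386] [-177.9188    0.0519 -131.5297]
centre [0.5881 0.2328] -35.181417889065216
0.05 [ 89  98 108 121 133 141 147 151 152 151 149 149 149 152 156 157 155 150
 141 132 124 117 112 110 109 109 110 111 112]
0.055 [129 141 150 151 150 148 143 137 133 133 133 135 143 150 156 159 160 155
 149 142 135 131 126 122 118 115 112 109 108]
0.06 [156 157 156 147 137 127 121 115 112 115 119 128 138 147 155 159 159 157
 153 149 146 145 144 144 142 140 138 134 130]
0.065 [156 159 159 159 158 153 151 149 146 143 143 144 148 153 159 161 161 159
 155 151 149 148 148 148 147 147 147 147 146]
0.07 [149 150 150 151 152 153 154 154 154 152 151 151 153 156 159 161 161 157
 153 149 147 146 146 147 148 148 148 149 148]
0.075 [141 142 144 144 145 145 145 145 143 142 142 144 147 152 157 160 158 155
 151 148 145 144 145 146 147 148 148 148 148]
0.08 [111 113 115 117 119 121 123 125 127 129 134 139 147 155 161 162 161 158
 153 148 145 144 145 146 146 147 147 148 148]
0.085 [103 104 104 104 104 104 105 106 107 113 121 130 142 152 158 162 164 162
 160 159 157 155 152 147 143 144 143 144 145]
0.09 [101 102 103 103 104 106 107 112 116 120 124 128 129 132 133 133 136 138
 141 147 153 159 165 171 171 172 170 166 161]
0.095 [ 92  94  98 101 107 113 120 127 133 138 139 139 138 137 137 136 134 131
 126 121 121 123 127 136 147 155 162 170 172]
0.14510730792924045 -0.0009655601211382009 [{'point': [301.0, 197.9], 'score': 0.7}]
```

```bash
python3 -m inch '[[0.17,-0.15,0.17,0],[0.17,-0.15,0.17,0],[0.44,0.15,0.17,0],[0.7,0.45,0.17,0],[0.97,0.75,0.17,0],[1.23,1.05,0.17,0],[1.5,1.35,0.17,0],[1.5,1.35,0.17,0]]'; python3 tq.py
```

```text
time: 23.25
ee_pos: [0.5065, 0.1391, 0.1404]
tcp_rot: [-177.9, 0.1, -131.4]
wrist_force: [0.0, -0.0, -0.9]
opening: 0.0082
grasp_force: 78.4
t 23.25 R 0.12544834301021823 ang 49.49328229238474 yaw -131.44654022511372 axial -0.023810128130749002 lat -0.027593181621676118 Mz -0.01041779010527135 Maxis -0.006956271192452075
```

```bash
python3 -m inch '[[0.13,0.15,0,0],[0.27,0.3,0,0],[0.4,0.45,0,0],[0.53,0.6,0,0],[0.66,0.75,0,0],[0.8,0.9,0,0],[0.93,1.05,0,0],[0.93,1.05,0,0]]'; python3 tq.py
```

```text
time: 24.25
ee_pos: [0.5158, 0.1495, 0.1405]
tcp_rot: [-177.9, 0.1, -131.5]
wrist_force: [-0.1, 0.5, -1.4]
opening: 0.0081
grasp_force: 78.4
t 24.25 R 0.11153523676870733 ang 49.63273714395002 yaw -131.45257500002612 axial 0.3283221689494242 lat 0.424854994633425 Mz -0.029406151003178355 Maxis -0.07679245342198529
```

```bash
python3 -m inch '[[0.11,0.12,0,0],[0.22,0.25,0,0],[0.33,0.37,0,0],[0.33,0.37,0,0],[0.33,0.37,0,0],[0.26,0.43,0,-0.5],[0.19,0.49,0,-1],[0.07,0.61,0,-2]]'; python3 tq.py;python3 tab.py .1065 47.6 44 40 36 32 28 24 20 16;python3 tab.py .1065 16 11 6 1 -4 -9 -13 -15 -17
```

```text
time: 25.25
ee_pos: [0.5164, 0.1553, 0.1405]
tcp_rot: [-177.9, 0.1, -133.5]
wrist_force: [0.5, -3.0, -1.1]
opening: 0.0081
grasp_force: 78.5
t 25.25 R 0.10671738472325328 ang 47.89557406257065 yaw -133.54067181098316 axial -1.8678834835206741 lat -2.419094791981637 Mz -0.19029395058475793 Maxis 0.0678655190131648
44.0 [-0.48, 0.47, 0.0, -3.6]
40.0 [-0.98, 1.02, 0.0, -7.6]
36.0 [-1.43, 1.6, 0.0, -11.6]
32.0 [-1.85, 2.22, 0.0, -15.6]
28.0 [-2.22, 2.86, 0.0, -19.6]
24.0 [-2.55, 3.53, 0.0, -23.6]
20.0 [-2.83, 4.22, 0.0, -27.6]
16.0 [-3.06, 4.93, 0.0, -31.6]
11.0 [-0.22, 0.9, 0.0, -5.0]
6.0 [-0.35, 1.82, 0.0, -10.0]
1.0 [-0.41, 2.75, 0.0, -15.0]
-4.0 [-0.39, 3.68, 0.0, -20.0]
-9.0 [-0.28, 4.6, 0.0, -25.0]
-13.0 [-0.14, 5.33, 0.0, -29.0]
-15.0 [-0.05, 5.69, 0.0, -31.0]
-17.0 [0.05, 6.05, 0.0, -33.0]
```

```bash
python3 -m inch '[[-0.48,0.47,0,-3.6],[-0.98,1.02,0,-7.6],[-1.43,1.6,0,-11.6],[-1.85,2.22,0,-15.6],[-2.22,2.86,0,-19.6],[-2.55,3.53,0,-23.6],[-2.83,4.22,0,-27.6],[-3.06,4.93,0,-31.6]]'; python3 tq.py
```

```text
time: 26.25
ee_pos: [0.4862, 0.2037, 0.1406]
tcp_rot: [-177.7, 0.1, -165.3]
wrist_force: [4.3, -8.7, -0.8]
opening: 0.0083
grasp_force: 78.8
t 26.25 R 0.10632257920674898 ang 16.834238012067463 yaw -165.33121696452358 axial 1.6344999390761026 lat -9.548734395478412 Mz -0.5053539290047042 Maxis 0.5098921400827576
```

```bash
python3 -m inch '[[-0.22,0.9,0,-5],[-0.35,1.82,0,-10],[-0.41,2.75,0,-15],[-0.39,3.68,0,-20],[-0.28,4.6,0,-25],[-0.14,5.33,0,-29],[-0.05,5.69,0,-31],[0.05,6.05,0,-33]]'; python3 tq.py;python3 tab.py .1065 -17 -19 -21 -23 -25 -27 -29 -31 -33;python3 tab.py .1065 -33 -34.5 -36 -37.5 -39 -40.5 -42 -43.5 -45
```

```text
time: 27.25
ee_pos: [0.4859, 0.2641, 0.1402]
tcp_rot: [-177.7, 0.1, 161.8]
wrist_force: [-0.1, -7.6, 0.5]
opening: 0.008
grasp_force: 78.8
t 27.25 R 0.10632652881857432 ang -16.182155669127834 yaw 161.77302683633147 axial 2.021600504373419 lat -7.32321846630147 Mz -0.3103299775124361 Maxis 0.46832242178948297
-19.0 [0.11, 0.35, 0.0, -2.0]
-21.0 [0.24, 0.7, 0.0, -4.0]
-23.0 [0.38, 1.05, 0.0, -6.0]
-25.0 [0.53, 1.39, 0.0, -8.0]
-27.0 [0.7, 1.72, 0.0, -10.0]
-29.0 [0.87, 2.05, 0.0, -12.0]
-31.0 [1.06, 2.37, 0.0, -14.0]
-33.0 [1.25, 2.69, 0.0, -16.0]
-34.5 [0.15, 0.23, 0.0, -1.5]
-36.0 [0.32, 0.46, 0.0, -3.0]
-37.5 [0.48, 0.68, 0.0, -4.5]
-39.0 [0.66, 0.9, 0.0, -6.0]
-40.5 [0.83, 1.12, 0.0, -7.5]
-42.0 [1.02, 1.33, 0.0, -9.0]
-43.5 [1.21, 1.53, 0.0, -10.5]
-45.0 [1.4, 1.73, 0.0, -12.0]
```

```bash
python3 -m inch '[[0.11,0.35,0,-2],[0.24,0.7,0,-4],[0.38,1.05,0,-6],[0.53,1.39,0,-8],[0.7,1.72,0,-10],[0.87,2.05,0,-12],[1.06,2.37,0,-14],[1.25,2.69,0,-16]]'; python3 tq.py
```

```text
time: 28.25
ee_pos: [0.4978, 0.2913, 0.1401]
tcp_rot: [-177.7, 0.0, 145.8]
wrist_force: [-4.2, -5.9, 1.1]
opening: 0.0085
grasp_force: 78.8
t 28.25 R 0.1065797179973982 ang -32.21185351975241 yaw 145.80343963905423 axial -0.3948877899942267 lat -7.196310494727271 Mz -0.27555319920101545 Maxis 0.4914275439487342
```

```bash
python3 -m inch '[[0.15,0.23,0,-1.5],[0.32,0.46,0,-3],[0.48,0.68,0,-4.5],[0.57,0.79,0,-5.3],[0.66,0.9,0,-6],[0.74,1.01,0,-6.8],[0.83,1.12,0,-7.5],[1.02,1.33,0,-9]]'; python3 tq.py
```

```text
time: 29.25
ee_pos: [0.5077, 0.3047, 0.1401]
tcp_rot: [-177.7, 0.0, 136.8]
wrist_force: [-6.3, -3.5, 0.3]
opening: 0.0081
grasp_force: 78.8
t 29.25 R 0.10671971461062867 ang -41.165442399692346 yaw 136.84312462040094 axial -2.4422915162217054 lat -6.733013939050613 Mz -0.3356346698662158 Maxis 0.38291065617865033
```

```bash
python3 tab.py .152 -41.8 -31.8 -21.8 -11.8 -1.8 8.2; python3 tab.py .152 8.2 18.2 28.2 38.2 48.2 49.4
python3 -m inch '[[-0.1,0.05,0,0.5],[-0.8,0.75,0,0.5],[-1.5,1.4,0,0.5],[-2.4,2.25,0,0.5],[-3.3,3.1,0,0.5],[-3.3,3.1,0,0.5],[-4.2,2,0,10],[-5,0.9,0,20]]';python3 tq.py
```

```text
-31.8 [-1.59, -2.12, 0.0, 10.0]
-21.8 [-2.78, -4.49, 0.0, 20.0]
-11.8 [-3.55, -7.02, 0.0, 30.0]
-1.8 [-3.86, -9.65, 0.0, 40.0]
8.2 [-3.71, -12.3, 0.0, 50.0]
18.2 [0.61, -2.58, 0.0, 10.0]
28.2 [1.65, -5.01, 0.0, 20.0]
38.2 [3.1, -7.23, 0.0, 30.0]
48.2 [4.91, -9.16, 0.0, 40.0]
49.4 [5.15, -9.37, 0.0, 41.2]
time: 30.25
ee_pos: [0.4589, 0.3144, 0.1404]
tcp_rot: [-177.9, 0.1, 157.3]
wrist_force: [-0.7, -0.3, -0.5]
opening: 0.0081
grasp_force: 78.7
t 30.25 R 0.15179405256541217 ang -31.73862181478665 yaw 157.27562835489294 axial -0.43757273202867136 lat -0.581484932593529 Mz 0.059295546580164726 Maxis 0.14756150100426202
```

```bash
python3 tab.py .152 -31.7 -21.7 -11.7 -1.7 8.3 18.3 28.3 38.3 49.2
```

```text
-21.7 [-1.19, -2.37, 0.0, 10.0]
-11.7 [-1.95, -4.9, 0.0, 20.0]
-1.7 [-2.26, -7.54, 0.0, 30.0]
8.3 [-2.11, -10.18, 0.0, 40.0]
18.3 [-1.5, -12.76, 0.0, 50.0]
28.3 [-0.45, -15.19, 0.0, 60.0]
38.3 [1.0, -17.41, 0.0, 70.0]
49.2 [3.0, -19.49, 0.0, 80.9]
```

```bash
python3 -m inch '[[-1.19,-2.37,0,9],[-1.95,-4.9,0,18],[-2.26,-7.54,0,27],[-2.11,-10.2,0,36],[-1.5,-12.8,0,45],[-0.45,-15.2,0,54],[1,-17.4,0,63],[3,-19.5,0,71]]'
cat > chk.py <<'E'
from m import *
t=bot.camera("top");o=bot.get_obs();p=np.array(o["ee_pos"]);print(p,o["tcp_rot"])
x,f=fitcircle(t,(.588,.2327));print("centre",x,f)
a=np.radians(o["tcp_rot"][2]+180);u=np.array([np.cos(a),np.sin(a)]);n=np.array([-u[1],u[0]])
g=cv2.GaussianBlur(t["img"],(0,0),.5).astype(np.float32).mean(2)
L=np.arange(-.010,.0105,.001)
for s in np.arange(.06,.1,.005):
    P=np.array([np.r_[p[:2]+s*u+l*n,.135] for l in L]);print(round(s,3),samp(g,proj(t,P)).astype(int))
print((x-p[:2])@u,(x-p[:2])@n)
E
python3 chk.py; python3 tq.py
```

```text
time: 31.25
ee_pos: [0.4895, 0.1187, 0.1409]
tcp_rot: [-177.9, 0.1, -131.8]
wrist_force: [0.5, 0.6, -0.8]
opening: 0.0078
grasp_force: 78.7
[0.4913 0.1169 0.1407] [-177.801     0.1047 -131.4238]
centre [0.588  0.2328] -35.30343560112847
0.06 [127 138 146 154 159 156 152 149 144 142 142 148 153 158 160 158 154 149
 144 139 135]
0.065 [152 157 159 156 149 139 131 123 122 126 133 142 150 158 160 160 159 156
 154 152 149]
0.07 [154 158 160 160 159 154 149 144 141 139 143 148 153 158 160 159 156 152
 150 148 147]
0.075 [149 149 150 150 151 151 151 150 149 149 150 153 156 159 160 158 154 151
 148 147 146]
0.08 [144 144 144 145 145 145 144 144 144 147 150 155 159 163 162 159 155 151
 148 146 146]
0.085 [114 115 117 119 121 123 126 129 134 140 147 154 160 162 163 160 155 150
 147 145 143]
0.09 [103 103 104 104 104 104 105 107 109 113 118 123 130 136 140 145 150 153
 156 161 160]
0.095 [101 102 102 103 103 104 105 106 108 111 115 117 119 120 121 122 125 129
 134 142 150]
0.1 [ 91  93  95  98 101 105 110 117 125 132 136 140 141 138 137 134 131 129
 126 122 120]
0.15088112481778276 0.004185323986434036
t 31.3 R 0.15225226551480409 ang 50.5851119390992 yaw -131.42375700598066 axial -2.489551238109415 lat -0.24069959856808176 Mz 0.022908087886844276 Maxis 0.05955514707733861
```

```bash
python3 -m inch '[[0,0,-0.05,0],[0,0,-0.05,0],[0,0,-0.05,0],[0.2,0.22,-0.05,0],[0.4,0.45,-0.05,0],[0.6,0.67,-0.05,0],[0.6,0.67,-0.05,0],[0.6,0.67,-0.05,0]]'; python3 chk.py
```

```text
time: 32.3
ee_pos: [0.495, 0.1262, 0.14]
tcp_rot: [-177.9, 0.1, -132.1]
wrist_force: [0.3, 0.2, -1.3]
opening: 0.0079
grasp_force: 78.7
[0.495  0.1262 0.14  ] [-177.9138    0.0667 -132.0638]
centre [0.5881 0.2328] -35.10873976813422
0.06 [160 158 152 146 141 137 135 140 146 151 157 160 160 158 155 152 150 149
 149 149 148]
0.065 [151 153 154 154 153 153 151 151 153 156 159 161 159 155 151 147 145 145
 146 147 147]
0.07 [146 146 146 145 144 142 142 144 148 153 157 159 159 154 150 145 144 143
 144 146 147]
0.075 [123 125 126 127 129 131 134 140 146 153 157 159 158 154 149 146 144 142
 143 144 145]
0.08 [104 105 105 106 110 116 124 134 145 154 160 163 163 161 159 157 157 156
 155 153 149]
0.085 [103 103 103 105 108 113 121 131 142 152 159 159 157 153 148 144 147 152
 157 161 167]
0.09 [ 98 101 103 107 112 119 126 135 141 146 148 146 142 137 132 127 123 120
 122 124 131]
0.095 [ 89  93  99 107 115 121 123 124 122 119 115 116 118 119 121 122 123 120
 119 118 117]
0.1 [113 115 119 123 125 126 127 126 126 126 126 126 126 124 123 121 120 118
 117 117 115]
0.14152158750632382 0.0022940700084369547
```

```bash
python3 -m inch '[[-0.1,0.09,0,0],[-0.1,0.09,0,0],[0.13,0.35,0,0],[0.37,0.61,0,0],[0.6,0.87,0,0],[0.83,1.12,0,0],[1.07,1.38,0,0],[1.07,1.38,0,0]]'; python3 tq.py
```

```text
time: 33.35
ee_pos: [0.5015, 0.1362, 0.1381]
tcp_rot: [-178.0, -0.7, -132.2]
wrist_force: [-20.1, -22.4, 1.8]
opening: 0.008
grasp_force: 79.2
t 33.35 R 0.130960160298982 ang 48.66653624496389 yaw -132.17650884366674 axial -30.146230385623245 lat 0.30403175912089786 Mz -0.20013991361173095 Maxis -0.23995596152218512
```

```bash
python3 -m inch '[[-0.4,-0.45,0,0],[-0.8,-0.89,0,0],[-0.39,-1.25,0,2.5],[-0.39,-1.25,0,2.5],[-0.14,-0.94,0,2.5],[0.02,-0.75,0,2.5],[0.18,-0.55,0,2.5],[0.3,-0.4,0,2.5]]'; python3 tq.py
```

```text
time: 34.35
ee_pos: [0.5055, 0.1329, 0.1387]
tcp_rot: [-178.0, -0.5, -129.7]
wrist_force: [-17.7, -21.7, 2.4]
opening: 0.0082
grasp_force: 79.1
t 34.35 R 0.13084125391699913 ang 50.92308932415482 yaw -129.6827711647656 axial -28.012282868536076 lat 0.058876161027864526 Mz -0.3189518339202833 Maxis -0.3266552646549883
```

```bash
python3 -m inch '[[-0.95,-1.15,0,0],[-1.9,-2.3,0,0],[-3.5,0,0,0],[-5,3,0,0],[-6,6,0,0],[-6,6,0,0],[-6,6,0,0],[-6,6,0,0]]'
cat > hole.py <<'E'
from m import *
c=bot.camera("scene");x,f=fitcircle(c,(.5926,.2343));print(x,f)
a=np.arange(190,262,3)
def prof(im,x):
    g=im.astype(np.float32).mean(2)
    for z in(.141,.138,.135,.132,.129):
        r=np.radians(a);print(z,samp(g,proj(c,np.c_[x[0]+.042*np.cos(r),x[1]+.042*np.sin(r),np.full(len(a),z)])).astype(int))
print(a);prof(cv2.imread("pics/scene0.png"),(.5926,.2343));print("now");prof(c["img"],(.5926,.2343));save(c,"s_now.png")
r=np.radians(90)
E
python3 hole.py;python3 tq.py
```

```text
time: 35.35
ee_pos: [0.4489, 0.1954, 0.1401]
tcp_rot: [-177.9, 0.1, -129.6]
wrist_force: [-0.8, -0.1, -1.3]
opening: 0.0081
grasp_force: 78.7
[0.5924 0.2344] -49.71773147583008
[190 193 196 199 202 205 208 211 214 217 220 223 226 229 232 235 238 241
 244 247 250 253 256 259]
0.141 [113 113 115 115 114 115 115 116 117 117 112 107 107 108 107 113 122 124
 124 124 124 123 122 121]
0.138 [113 114 114 114 114 115 115 116 116 114 108 108 115 114 107 110 123 124
 124 124 124 123 122 121]
0.135 [114 115 115 115 115 115 116 116 117 116 114 120 125 121 112 115 124 124
 124 124 124 123 123 122]
0.132 [115 115 115 115 114 114 116 117 118 121 124 129 132 131 126 124 124 125
 125 124 124 123 123 123]
0.129 [114 114 114 113 115 116 117 118 119 122 125 129 131 131 129 126 125 125
 125 124 124 123 122 122]
now
0.141 [119 118 119 119 121 121 122 122 124 125 127 128 128 126 119 115 116 114
 118 126 130 132 132 130]
0.138 [119 120 120 121 121 121 121 122 123 125 126 127 126 120 115 117 120 115
 110 120 129 131 131 131]
0.135 [121 121 122 122 122 122 121 122 123 125 126 127 126 123 123 127 130 125
 119 124 130 130 130 131]
0.132 [121 121 122 122 122 122 122 122 123 125 125 127 128 129 134 138 139 136
 131 129 131 131 129 129]
0.129 [122 122 123 122 121 121 121 123 124 125 125 127 128 130 133 135 135 135
 134 131 130 131 130 129]
t 35.4 R 0.1444761296397473 ang 15.708539353639534 yaw -129.61598163074459 axial -0.15672230077621094 lat 0.28242934174052514 Mz -0.005122999199867938 Maxis -0.04592729739124054
```

```bash
python3 -m inch '[[0.5,-2.5,0,2],[1.7,-5,0,4],[3.5,-7.5,0,6],[5.5,-9.85,0,7.4],[5.5,-9.85,0,7.4],[6.2,-8.7,0,7.4],[6.45,-8.28,0,7.4],[6.45,-8.28,0,7.4]]'; sed -i 's/print((x-p/print(bot.landmark_of("nose_tip",t)[:1],(x-p/' chk.py; python3 chk.py
```

```text
time: 36.4
ee_pos: [0.5131, 0.1142, 0.1399]
tcp_rot: [-177.9, 0.1, -122.1]
wrist_force: [0.6, -0.3, -1.1]
opening: 0.0078
grasp_force: 78.8
[0.513  0.1139 0.1399] [-177.9228    0.0591 -122.086 ]
centre [0.5881 0.2328] -33.80697504679362
0.06 [125 131 135 138 140 140 139 141 144 149 155 160 160 158 154 148 144 139
 134 133 133]
0.065 [140 141 143 143 143 142 141 141 145 151 155 159 160 158 156 155 154 154
 155 156 156]
0.07 [118 121 123 126 127 128 131 135 141 148 155 158 159 158 155 152 149 147
 147 147 147]
0.075 [100 101 101 103 105 109 114 123 133 143 151 156 156 154 149 143 138 136
 135 135 136]
0.08 [ 91  94  97  99 103 107 115 123 134 144 151 155 154 149 142 133 123 119
 119 122 128]
0.085 [ 83  84  87  91  97 102 109 118 127 136 145 149 152 147 141 133 126 120
 119 118 121]
0.09 [ 87  82  82  82  84  88  92  99 106 114 121 126 129 130 127 125 122 119
 118 115 114]
0.095 [ 93  90  87  85  84  85  87  90  95  98 102 104 104 102  99  98  98 101
 105 108 113]
0.1 [129 128 128 127 127 128 128 128 128 126 124 123 122 120 118 116 113 111
 109 106 106]
[{'point': [305.8, 192.5], 'score': 0.61}] 0.14058363652118447 -0.0005195456922609254
```

```bash
python3 -m inch '[[0.16,-0.1,0,0],[0.16,-0.1,0,0],[0.32,0.15,0,0],[0.48,0.41,0,0],[0.64,0.66,0,0],[0.8,0.92,0,0],[0.96,1.17,0,0],[0.96,1.17,0,0]]'; python3 tq.py
```

```text
time: 37.5
ee_pos: [0.5229, 0.1251, 0.1399]
tcp_rot: [-177.9, 0.1, -122.1]
wrist_force: [0.5, 0.3, -1.2]
opening: 0.0083
grasp_force: 78.8
t 37.5 R 0.12732758035047728 ang 59.23131877052914 yaw -122.1468581311976 axial 0.4765292266108554 lat -0.2995576839891139 Mz -0.014612399532614763 Maxis 0.023529555545112026
```

```bash
python3 -m inch '[[0.21,0.34,0,0],[0.43,0.68,0,0],[0.64,1.02,0,0],[0.85,1.35,0,0],[1.06,1.69,0,0],[1.06,1.69,0,0],[0.98,1.74,0,-0.5],[0.9,1.79,0,-1]]'; python3 tq.py;python3 tab.py .107 58.2 55 51 47 43 39 35 33 31
```

```text
time: 38.5
ee_pos: [0.5317, 0.1428, 0.14]
tcp_rot: [-177.9, 0.1, -123.2]
wrist_force: [-0.5, 0.2, -0.8]
opening: 0.0079
grasp_force: 78.8
t 38.5 R 0.1076548126212003 ang 58.43980602618286 yaw -123.20287028655252 axial -0.042577641746925354 lat 0.5186404738667891 Mz -0.06880165462419786 Maxis -0.12463579765609759
55.0 [-0.5, 0.33, 0.0, -3.2]
51.0 [-1.1, 0.78, 0.0, -7.2]
47.0 [-1.66, 1.27, 0.0, -11.2]
43.0 [-2.19, 1.8, 0.0, -15.2]
39.0 [-2.68, 2.36, 0.0, -19.2]
35.0 [-3.13, 2.96, 0.0, -23.2]
33.0 [-3.34, 3.27, 0.0, -25.2]
31.0 [-3.53, 3.58, 0.0, -27.2]
```

```bash
python3 -m inch '[[-0.5,0.33,0,-3.2],[-1.1,0.78,0,-7.2],[-1.66,1.27,0,-11.2],[-1.93,1.53,0,-13.2],[-2.19,1.8,0,-15.2],[-2.44,2.08,0,-17.2],[-2.68,2.36,0,-19.2],[-2.92,2.65,0,-21.2]]'; python3 tq.py;python3 tab.py .107 37 35 33 31 29 27 25 23 21; python3 tab.py .107 21 19 17 15 13 11 9 7 5
```

```text
time: 39.5
ee_pos: [0.5037, 0.1682, 0.1403]
tcp_rot: [-177.7, 0.1, -144.6]
wrist_force: [8.1, -6.3, -1.0]
opening: 0.008
grasp_force: 79.0
t 39.5 R 0.10722491121240438 ang 38.1686995669939 yaw -144.56084156770117 axial 2.487561291668255 lat -9.91738413267953 Mz -0.44789216024455314 Maxis 0.6154984728413175
35.0 [-0.22, 0.3, 0.0, -2.0]
33.0 [-0.43, 0.61, 0.0, -4.0]
31.0 [-0.63, 0.93, 0.0, -6.0]
29.0 [-0.81, 1.25, 0.0, -8.0]
27.0 [-0.99, 1.58, 0.0, -10.0]
25.0 [-1.15, 1.92, 0.0, -12.0]
23.0 [-1.3, 2.26, 0.0, -14.0]
21.0 [-1.44, 2.6, 0.0, -16.0]
19.0 [-0.13, 0.35, 0.0, -2.0]
17.0 [-0.24, 0.71, 0.0, -4.0]
15.0 [-0.35, 1.07, 0.0, -6.0]
13.0 [-0.44, 1.43, 0.0, -8.0]
11.0 [-0.51, 1.79, 0.0, -10.0]
9.0 [-0.58, 2.16, 0.0, -12.0]
7.0 [-0.63, 2.53, 0.0, -14.0]
5.0 [-0.67, 2.9, 0.0, -16.0]
```

```bash
python3 -m inch '[[-0.11,0.15,0,-1],[-0.22,0.3,0,-2],[-0.33,0.45,0,-3],[-0.43,0.61,0,-4],[-0.53,0.77,0,-5],[-0.63,0.93,0,-6],[-0.72,1.09,0,-7],[-0.81,1.25,0,-8]]'; python3 tq.py
```

```text
time: 40.5
ee_pos: [0.4955, 0.1806, 0.1403]
tcp_rot: [-177.7, 0.1, -152.5]
wrist_force: [5.7, -6.7, -1.9]
opening: 0.0082
grasp_force: 79.0
t 40.5 R 0.1070605432879901 ang 30.198406753293487 yaw -152.51997178331058 axial 1.5933547979074785 lat -8.63724067505406 Mz -0.41488081818550343 Maxis 0.5098268609949103
```

```bash
python3 tab.py .107 29.5 28 26.5 25 23.5 22 20.5 19 17.5; python3 tab.py .107 17.5 16 14.5 13 11.5 10 8.5 7 5.5;python3 tab.py .107 5.5 4 2.5 1 -.5 -2 -3.5 -5 -6.5;python3 tab.py .107 -6.5 -8 -9.5 -11 -12.5 -14 -15.5 -17 -18.5
```

```text
28.0 [-0.13, 0.25, 0.0, -1.5]
26.5 [-0.26, 0.49, 0.0, -3.0]
25.0 [-0.38, 0.75, 0.0, -4.5]
23.5 [-0.5, 1.0, 0.0, -6.0]
22.0 [-0.61, 1.26, 0.0, -7.5]
20.5 [-0.71, 1.52, 0.0, -9.0]
19.0 [-0.8, 1.79, 0.0, -10.5]
17.5 [-0.89, 2.05, 0.0, -12.0]
16.0 [-0.08, 0.27, 0.0, -1.5]
14.5 [-0.15, 0.54, 0.0, -3.0]
13.0 [-0.22, 0.81, 0.0, -4.5]
11.5 [-0.28, 1.08, 0.0, -6.0]
10.0 [-0.33, 1.36, 0.0, -7.5]
8.5 [-0.38, 1.64, 0.0, -9.0]
7.0 [-0.42, 1.91, 0.0, -10.5]
5.5 [-0.45, 2.19, 0.0, -12.0]
4.0 [-0.02, 0.28, 0.0, -1.5]
2.5 [-0.04, 0.56, 0.0, -3.0]
1.0 [-0.05, 0.84, 0.0, -4.5]
-0.5 [-0.05, 1.12, 0.0, -6.0]
-2.0 [-0.04, 1.4, 0.0, -7.5]
-3.5 [-0.03, 1.68, 0.0, -9.0]
-5.0 [-0.01, 1.96, 0.0, -10.5]
-6.5 [0.02, 2.24, 0.0, -12.0]
-8.0 [0.04, 0.28, 0.0, -1.5]
-9.5 [0.08, 0.55, 0.0, -3.0]
-11.0 [0.13, 0.83, 0.0, -4.5]
-12.5 [0.18, 1.1, 0.0, -6.0]
-14.0 [0.25, 1.38, 0.0, -7.5]
-15.5 [0.32, 1.65, 0.0, -9.0]
-17.0 [0.4, 1.92, 0.0, -10.5]
-18.5 [0.48, 2.18, 0.0, -12.0]
```

```bash
python3 -m inch '[[-0.13,0.25,0,-1.5],[-0.26,0.49,0,-3],[-0.38,0.75,0,-4.5],[-0.5,1,0,-6],[-0.61,1.26,0,-7.5],[-0.71,1.52,0,-9],[-0.8,1.79,0,-10.5],[-0.89,2.05,0,-12]]'; python3 tq.py
```

```text
time: 41.5
ee_pos: [0.4864, 0.2012, 0.1402]
tcp_rot: [-177.7, 0.2, -164.5]
wrist_force: [5.7, -6.3, -2.0]
opening: 0.0083
grasp_force: 78.9
t 41.5 R 0.10690314660908877 ang 18.176881580127116 yaw -164.53253868875152 axial 3.4490857623718654 lat -7.77910801458766 Mz -0.38190599536346764 Maxis 0.4497051292079344
```

```bash
python3 -m inch '[[-0.08,0.27,0,-1.5],[-0.15,0.54,0,-3],[-0.22,0.81,0,-4.5],[-0.28,1.08,0,-6],[-0.33,1.36,0,-7.5],[-0.38,1.64,0,-9],[-0.42,1.91,0,-10.5],[-0.45,2.19,0,-12]]'; python3 tq.py
```

```text
time: 42.5
ee_pos: [0.4818, 0.223, 0.1401]
tcp_rot: [-177.8, 0.2, -176.5]
wrist_force: [4.3, -6.5, -0.9]
opening: 0.0081
grasp_force: 78.9
t 42.5 R 0.1068413871829463 ang 6.187541219746913 yaw -176.52496892100785 axial 3.589114384663915 lat -6.975886214635715 Mz -0.2899277674457299 Maxis 0.45538559255634214
```

```bash
python3 -m inch '[[-0.02,0.28,0,-1.5],[-0.04,0.56,0,-3],[-0.05,0.84,0,-4.5],[-0.05,1.12,0,-6],[-0.04,1.4,0,-7.5],[-0.03,1.68,0,-9],[-0.01,1.96,0,-10.5],[0.02,2.24,0,-12]]'; python3 tq.py
```

```text
time: 43.5
ee_pos: [0.4817, 0.2452, 0.14]
tcp_rot: [-177.8, 0.2, 171.5]
wrist_force: [3.1, -8.0, -0.3]
opening: 0.008
grasp_force: 78.9
t 43.5 R 0.10681611316705239 ang -5.746998269535583 yaw 171.47868100653932 axial 3.896292116982736 lat -7.6109727987879525 Mz -0.28092331694734257 Maxis 0.5320512148393488
```

```bash
python3 -m inch '[[0.02,0.19,0,-1],[0.05,0.37,0,-2],[0.08,0.55,0,-3],[0.12,0.74,0,-4],[0.15,0.92,0,-5],[0.18,1.1,0,-6],[0.23,1.29,0,-7],[0.27,1.47,0,-8]]'; python3 tq.py; python3 tab.py .107 -14.5 -15.5 -16.5 -17.5 -18.5 -19.5 -20.5 -21.5 -22.5
```

```text
time: 44.5
ee_pos: [0.4842, 0.2597, 0.1399]
tcp_rot: [-177.7, 0.1, 163.5]
wrist_force: [1.9, -9.2, -0.9]
opening: 0.0079
grasp_force: 78.9
t 44.5 R 0.10682896793207983 ang -13.618346839888416 yaw 163.49763701929527 axial 3.9641829187584605 lat -8.493729374090002 Mz -0.19633740668111294 Maxis 0.7110389362473122
-15.5 [0.05, 0.18, 0.0, -1.0]
-16.5 [0.1, 0.36, 0.0, -2.0]
-17.5 [0.15, 0.54, 0.0, -3.0]
-18.5 [0.21, 0.72, 0.0, -4.0]
-19.5 [0.27, 0.89, 0.0, -5.0]
-20.5 [0.34, 1.07, 0.0, -6.0]
-21.5 [0.4, 1.24, 0.0, -7.0]
-22.5 [0.47, 1.42, 0.0, -8.0]
```

```bash
python3 -m inch '[[0.02,0.09,0,-0.5],[0.05,0.18,0,-1],[0.07,0.27,0,-1.5],[0.1,0.36,0,-2],[0.11,0.4,0,-2.25],[0.12,0.45,0,-2.5],[0.14,0.5,0,-2.75],[0.15,0.54,0,-3]]'; python3 tq.py
```

```text
time: 45.5
ee_pos: [0.4856, 0.2649, 0.1399]
tcp_rot: [-177.7, 0.1, 160.5]
wrist_force: [1.2, -8.2, 0.1]
opening: 0.0079
grasp_force: 78.9
t 45.5 R 0.10685668984358583 ang -16.53527997776617 yaw 160.52014498367976 axial 3.4765141476026766 lat -7.5553946665301766 Mz -0.11147782844263635 Maxis 0.6958666360846615
```

```bash
python3 -m inch '[[-0.03,-0.18,0,1],[-0.07,-0.36,0,2],[-0.6,-0.17,0,2],[-1.2,0.05,0,2],[-1.9,0.3,0,2],[-2.8,0.6,0,2],[-4.2,1.1,0,2],[-5.7,1.65,0,2]]'; python3 tq.py
python3 -m inch '[[-0.3,-2,0,0],[-0.2,-5,0,8],[0,-8,0,17],[0,-12,0,26],[1,-16,-0.5,35],[3,-19.5,-2,43],[5.5,-23,-4,47],[5.5,-23,-6,47]]'; python3 tq.py
```

```text
time: 46.5
ee_pos: [0.4275, 0.2838, 0.14]
tcp_rot: [-177.9, 0.1, 162.6]
wrist_force: [0.0, 0.1, -1.4]
opening: 0.008
grasp_force: 78.9
t 46.5 R 0.16793201204667918 ang -17.055110989580744 yaw 162.64949567198443 axial -0.006283904460358574 lat 0.062073366867796596 Mz -0.03200234634492869 Maxis -0.04242645173754944
time: 47.5
ee_pos: [0.4841, 0.0507, 0.0795]
tcp_rot: [-177.9, 0.1, -150.5]
wrist_force: [0.5, 0.4, -1.0]
opening: 0.0083
grasp_force: 79.0
t 47.5 R 0.21114251921415106 ang 60.51655851040604 yaw -150.48894993066497 axial 0.622406475415567 lat -0.27845322522232663 Mz -0.014340125226435876 Maxis 0.04445319023031155
```

```bash
python3 -m inch '[[0,0.2,-2,0],[0,0.2,-4,0],[0,0.2,-5.5,0],[0,0.2,-6.2,0],[0,0.2,-6.6,0],[0,0.2,-6.8,0],[0,0.2,-6.8,0],[0,0.2,-6.8,0]]'
python3 -m inch '[[0,0,0,0],[0,0,0,0],[0,0,0,0],[0,0,0,0],[0,0,1,0],[0,0,3,0],[0,0,7,0],[0,0,12,0]]' 4 80
python3 -m inch '[[-2,-2,3,0],[-5,-5,6,0],[-9,-6,8,0],[-12,-6,8,0],[-12,-6,8,0],[-12,-6,8,0],[-12,-6,8,0],[-12,-6,8,0]]'
python3 - <<'E'
from m import *
for n in("top","scene"):
    c=bot.camera(n)
    for th,z in(("tommy_bar",0),("nose_tip",.0055),("pliers",0),("mould",0.02)):
        for d in bot.landmark_of(th,c)[:1]: print(n,th,np.round(d["point"],1),round(d["score"],2),ray(c,d["point"],z))
print(bot.get_obs()["wrist_force"])
E
sed -i 's/s_now/s_end/' hole.py; python3 hole.py|tail -5
```

```text
time: 48.5
ee_pos: [0.4837, 0.0553, 0.0123]
tcp_rot: [-177.9, 0.1, -150.4]
wrist_force: [-0.4, -0.2, -1.0]
opening: 0.0081
grasp_force: 79.0
time: 49.5
ee_pos: [0.4829, 0.0551, 0.1332]
tcp_rot: [-177.9, 0.0, -150.4]
wrist_force: [1.7, 0.1, -0.4]
opening: 0.0401
grasp_force: 0.0
time: 50.5
ee_pos: [0.3638, -0.0047, 0.2116]
tcp_rot: [-177.9, 0.0, -150.3]
wrist_force: [0.8, 0.3, 0.5]
opening: 0.0401
grasp_force: 0.0
top tommy_bar [365.1 244.1] 0.89 [0.4701 0.053  0.    ]
top nose_tip [345.7 202.2] 0.85 [0.5625 0.0934 0.0055]
top pliers [327.4 290.5] 0.73 [0.3705 0.1377 0.    ]
top mould [281.3 189.6] 0.44 [0.5891 0.2352 0.02  ]
scene tommy_bar [292.6 202. ] 0.27 [0.6689 0.3503 0.    ]
scene nose_tip [313.7 278.1] 0.55 [0.5667 0.1019 0.0055]
scene pliers [231.2 304.9] 0.7 [0.3734 0.1392 0.    ]
scene mould [290.7 235. ] 0.62 [0.5869 0.2323 0.02  ]
[ 0.3385  0.3402 -0.0449]
 129 128 128 126 124 126]
0.132 [120 121 121 121 121 120 121 122 123 125 127 128 129 129 129 129 128 128
 128 128 128 128 128 131]
0.129 [120 120 121 121 121 121 121 121 122 124 126 128 128 128 128 128 129 129
 129 129 128 128 128 128]
```

The bar lies flat, about 0.21 m from the press's axis at its middle. The robot touches nothing, and the torque rise was about 0.25–0.3 N m.

```bash
python3 -c "
from workcell import bot
print(bot.job_done())"
```

```text
the job is handed in; nothing more can be done
None
```

The job is handed in at about 51 s: the press is closed on the mould with the collar about 0.25–0.3 N m stiffer than running free (by wrist torque), and the bar is laid flat on the bench clear of the press; `job_done()` returned no verdict.

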